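Seat the blue battery pack in the test cradle so it presses the presence lever

TASK

Pick up the blue battery pack and lower it into the test cradle, lengthways between the green guides, so that it lies flat on the cradle floor and its end holds the red presence-switch lever down, then let go of it. Do not drop it in from a height, and leave the black pack where it lies.

Things in the scene. Friction and masses are not known exactly. Their poses are not given: they have to be found in the camera images.
- blue_pack: Battery pack in blue wrap with a white label patch, a rigid block 135 mm long (own x) x 56 mm wide (own y) x 38 mm high (z), about 0.6 kg, lying flat on the bench. Origin at the centre of its underside. Grip it across the 56 mm width. Either end may go to the switch.
- black_pack: Bystander: a pack of the same shape and size (135 x 56 x 38 mm) in black wrap with a yellow label patch, lying flat on the bench; origin at the centre of its underside. It must not be moved.
- cradle: Fixed aluminium base, green guides, black switch with red lever at its +x end. Origin: middle of the pack's place, at bench level; pack floor 14 mm above it. Guides, 14 mm above the floor, leave 160 mm (x) by 80 mm (y) inside; long sides open for fingers over the middle 116 mm. Base spans x -88 to 125, y +-48 mm. Switch: two cheeks beside the lever, x 91 to 123 mm, 24 mm above the floor.
- lever (a joint): Red presence lever, 12 mm wide, along the cradle's x at y = 0: hinged at x = 20 mm just under the floor, sloping up to its tip at x = 113 mm, 24 mm above the floor. Value in rad: 0 free (sprung up), 0.25 flush with the floor (sinks into a slot), stop at 0.30; pressed above 0.2. Under 1 N at the pack's end holds it, so the pack's weight does; springs back when freed.
There are look-alikes about, which are no part of the job. Of the things that look like the blue_pack, the middle-sized one is meant.

How it is judged:
By the outcome, as a careful person would: the job done as asked, in the order asked, and still so for the second after the job is handed in, with the robot touching nothing.
It also fails if it takes over 38 s, if anything falls off the work surface, if the arm or the gripper's body presses on something with over 40 N, if the wrist force passes 120 N, or if a joint passes its speed limit or range.

ROBOT

A 6-joint arm with a two-finger parallel gripper is mounted at the origin on the work surface. World frame = base frame: x ahead of the robot, y to its left, z up, the work surface at z = 0. Lengths are in m, angles in rad, forces in N, time in s.
With the tool pointing down it reaches from about 0.375 to 0.9 m from the base axis. Payload 3.1 kg.
Tool frame: the origin (TCP) lies midway between the tips of the shut fingers; the grasp point (between the pads) lies 19 mm behind it; z points along the fingers, y is the direction in which the jaws open and shut (so a half turn about z gives the same grasp; the last joint's range is limited). The gripper opens to 85 mm and grips with 20 to 120 N. Pads are 22 mm wide; open, the fingers measure 114 mm over their backs; the gripper's body (76 mm by 85 mm) begins 54 mm behind the grasp point. The pads swing forward as they close: fully open they stand 13 mm farther back than shut.
Start: joints at [1.042, 0.527, 1.433, -0, 1.181, -0.178], TCP at [0.215, 0.587, 0.196] pointing down, gripper open.
Joint ranges: [-3.08, 3.08], [-0.75, 2.2], [0.22, 2.44], [-1.43, 4.57], [0, 2.65], [-2.85, 2.85]. Speed limits (rad/s): [2.79, 2.79, 3.14, 3.14, 3.14, 3.14].

INTERFACE

Orientations are given as a unit quaternion [x, y, z, w].
In Python, from station import manip gives the robot as it stands. The module is installed in compiled form; this text tells all that it offers.
- The arm moves only by the tool jog_arm, never from a script. Its argument "commands" is a list of rows, each an object with "xyz": the shift along the world's x, y, z in m, a list of three; "rot": the turn, a rotation vector about the world's x, y, z in rad, a list of three. A call has 1 to 5 rows; each row shifts and turns the commanded pose from where the row before left it; what a row does not reach is not made up. A row lasts 1/12 s, in which the tool goes at most 41.7 mm and 7.16 degrees, less where a joint would pass 70% of its speed; a pose out of reach is approached as far as the arm can. A call is refused whole if a number of a shift passes 0.0417 or a number of a turn 0.125, either way. A call with a gripper value outside its range is refused whole. "fingers" is the opening, from 0 (shut) to 1 (fully open), set as the call begins (left out, the last holds). The fingers move at their own pace and stop on an object; "grip_force" is the grip in N (left out, the last holds). Time passes only in rows, so rows that do not move let the fingers close. It gives the time, the measured TCP pose, the force and the opening at its end, in the units of the state.
- manip.sense(): the state, without advancing time (a new reading comes with each control period).
- manip.snapshot(name): name is "scene" or "top" or "wrist"; returns the picture (384x512x3 uint8, blue, green, red); there is no depth.
- manip.camera_info(name): a dict with "K" (3x3 intrinsics, pixels), "rvec" (rotation vector, rad) and "tvec" (3), from world to camera coordinates, as OpenCV has them. Camera axes: x right, y down, z forward; pixel columns grow to the right and rows downward; lengths in m; the calibration is good to about 2 mm. A picture is of the moment at which its call begins: read the wrist's pose just before it. camera_info takes no time and is no camera call; for the wrist camera it gives the pose at the moment of the call.
- manip.sign_off(): hands the job in, once; it reports no verdict.
The state is a dict: "t": time; "q": joint angles; "qd": joint speeds; "tau": joint torques, N m; "tcp_pos": TCP position; "tool_rot": TCP orientation; "force": force on the tool from outside, world axes, zero at the start; "ft_torque": the same for the moment, N m; "finger_gap": opening from 0.0 (shut) to 1.0 (fully open).
Only numpy, scipy, OpenCV 4.12 (cv2) and the standard library are available. Lean on these libraries where they do the work, as an engineer would, in place of code of your own. Each camera call takes 0.05 s, during which the arm holds its last target. There are 200 camera calls.

## Working session

There is one attempt and no reset: what is moved stays moved. The work goes in short steps, Python scripts to look and compute and a tool call to move; the robot and the scene stay as the last step left them, time stands still between calls to the robot, and variables do not carry over. Pictures are saved under pics/ and viewed, about 8 in all and at most 12, crops included, and the job is handed in when it is done.

Besides the shell and the picture viewer there is one more tool, called after "Call:" as a command line: name --argument value ..., lists and objects as JSON in quotes. jog_arm: Moves the arm, as the interface text tells. Its arguments: {"type":"object","properties":{"commands":{"type":"array"},"fingers":{"type":"number"},"grip_force":{"type":"number"}},"required":["commands"]}

```bash
mkdir -p pics; cat > h.py <<'E'
import numpy as np, cv2
from station import manip
def cam(n):
    c=manip.camera_info(n); return np.array(c["K"],float),cv2.Rodrigues(np.array(c["rvec"],float))[0],np.array(c["tvec"],float).ravel()
def ray(c,uv,z):
    K,R,t=c; d=R.T@np.linalg.inv(K)@np.array([uv[0],uv[1],1.]); o=-R.T@t
    return o+d*(z-o[2])/d[2]
def proj(c,p):
    K,R,t=c; q=K@(R@np.array(p,float)+t); return q[:2]/q[2]
E
python3 - <<'E'
from h import *
for n in("top","scene"):
    im=manip.snapshot(n); cv2.imwrite(f"pics/{n}0.png",im)
    K,R,t=cam(n); print(n,-R.T@t,K[0,0])
s=manip.sense();print(s["t"],s["tcp_pos"],s["tool_rot"],s["finger_gap"])
a=cv2.imread("pics/top0.png");b=cv2.imread("pics/scene0.png")
cv2.imwrite("pics/top0b.png",cv2.resize(a,(800,600),interpolation=cv2.INTER_CUBIC))
E
```

```text
top [ 0.49093741 -0.06597137  1.0731589 ] 422.71378042830406
scene [ 1.19400283 -0.71210185  0.84034445] 415.56824055534923
0.1 [0.21438331 0.58632635 0.19533859] [ 1.74497952e-01  9.84657049e-01 -9.19583883e-04 -3.40327833e-04] 0.9965728465680901
```

View pics/top0b.png

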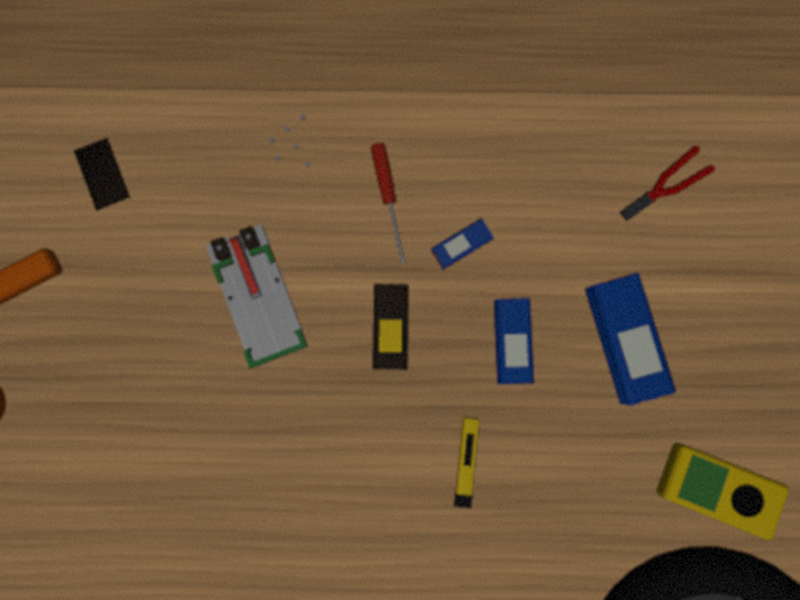

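View pics/scene0.png

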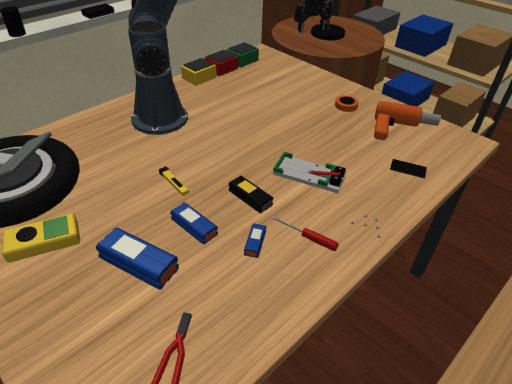

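The top view (800×600 scale) shows three blue packs: small at (462,243), middle at (514,340) and large at (630,338). The middle one is the match. The black pack is at (390,327). The cradle is at (257,300), with its switch end up at about (237,243). The scene view agrees, with the middle pack at (194,223).

```bash
python3 - <<'E'
from h import *
im=cv2.imread("pics/top0.png"); c=cam("top"); hsv=cv2.cvtColor(im,cv2.COLOR_BGR2HSV)
def W(uvs,z): return np.array([ray(c,p,z)[:2] for p in uvs])
m=cv2.inRange(hsv,(100,120,40),(130,255,255))
for k in cv2.findContours(m,cv2.RETR_EXTERNAL,cv2.CHAIN_APPROX_NONE)[0]:
    if cv2.contourArea(k)<200: continue
    w=W(k[:,0,:],0.036).astype(np.float32)*1000; r=cv2.minAreaRect(w); print("blue",cv2.boundingRect(k),np.round(r[0],1),np.round(r[1],1),round(r[2],2))
m=cv2.inRange(hsv,(0,0,0),(179,255,60)); m[:, :230]=0; m[:,270:]=0; m[:175]=0;m[240:]=0
m=cv2.morphologyEx(m|cv2.inRange(hsv,(22,200,100),(32,255,255)),cv2.MORPH_CLOSE,np.ones((5,5)))
m[:, :230]=0; m[:,270:]=0; m[:175]=0;m[240:]=0
k=max(cv2.findContours(m,cv2.RETR_EXTERNAL,cv2.CHAIN_APPROX_NONE)[0],key=cv2.contourArea)
r=cv2.minAreaRect(W(k[:,0,:],.036).astype(np.float32)*1000);print("black",r)
m=cv2.inRange(hsv,(50,110,40),(85,255,255)); m[:, :120]=0; m[:,210:]=0; m[:130]=0;m[250:]=0
p=np.argwhere(m)[:,::-1].astype(float)
r=cv2.minAreaRect(W(p,.028).astype(np.float32)*1000);print("green",r,np.round(cv2.boxPoints(r)))
# grey/white base + everything not wood
m=cv2.inRange(hsv,(0,0,90),(179,60,255)); m[:, :120]=0; m[:,210:]=0; m[:130]=0;m[250:]=0
p=np.argwhere(m)[:,::-1].astype(float); r=cv2.minAreaRect(W(p,.014).astype(np.float32)*1000);print("base",r)
m=cv2.inRange(hsv,(0,150,80),(6,255,255))|cv2.inRange(hsv,(172,150,80),(179,255,255)); m[:, :120]=0; m[:,210:]=0; m[:130]=0;m[250:]=0
k=max(cv2.findContours(m,cv2.RETR_EXTERNAL,cv2.CHAIN_APPROX_NONE)[0],key=cv2.contourArea)
r=cv2.minAreaRect(W(k[:,0,:],.025).astype(np.float32)*1000);print("lever",r)
a=cv2.resize(im[130:260,115:360],None,fx=3.2,fy=3.2,interpolation=cv2.INTER_CUBIC); cv2.imwrite("pics/crop1.png",a)
print(ray(c,(250,190),0),ray(c,(260,190),0),ray(c,(250,200),0))
E
```

```text
blue (317, 191, 24, 54) [ 528.3 -255.4] [130.2  54.3] 2.07
blue (376, 175, 56, 84) [ 531.6 -437.8] [193.5  86.4] 16.34
blue (277, 141, 38, 30) [ 681.7 -174.7] [34.9 91.6] 32.1
black ((549.0776977539062, -61.589698791503906), (130.41567993164062, 51.73356628417969), 0.4470609128475189)
green ((581.224365234375, 148.22511291503906), (175.54087829589844, 93.7611312866211), 22.037294387817383) [[482. 159.]
 [517.  72.]
 [680. 138.]
 [645. 225.]]
base ((601.5133666992188, 156.41357421875), (204.7845916748047, 97.50434875488281), 21.802371978759766)
lever ((644.9583740234375, 173.64122009277344), (93.3487777709961, 11.108366012573242), 23.947603225708008)
[ 0.59799106 -0.06232495  0.        ] [ 0.59823687 -0.08783522  0.        ] [ 0.57240909 -0.06257651  0.        ]
```

View pics/crop1.png

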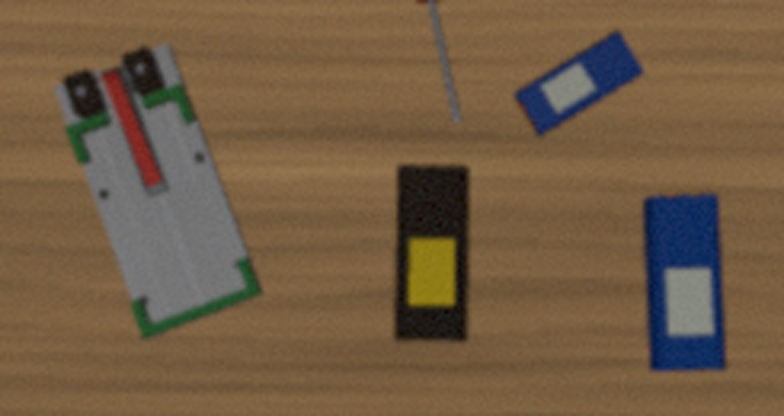

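The close crop confirms the choice. The middle blue pack, 130×54 mm as measured, is at (0.528, -0.255) with yaw 2°. The cradle is at about (0.582, 0.148) with yaw about 22° and its switch toward +x. I'm moving above the pack now.

Call:
jog_arm --commands '[{"xyz": [0.0125, -0.0337, 0], "rot": [0, 0, 0.0155]}, {"xyz": [0.0125, -0.0337, 0], "rot": [0, 0, 0.0155]}, {"xyz": [0.0125, -0.0337, 0], "rot": [0, 0, 0.0155]}, {"xyz": [0.0125, -0.0337, 0], "rot": [0, 0, 0.0155]}, {"xyz": [0.0125, -0.0337, 0], "rot": [0, 0, 0.0155]}]' --fingers 1

```text
t: 0.52
tcp_pos: [0.2771, 0.4167, 0.1958]
tool_rot: [0.135, 0.991, -0.0, -0.0]
force: [0.8, 0.4, 0.3]
finger_gap: 0.999
```

Call:
jog_arm --commands '[{"xyz": [0.0125, -0.0337, 0], "rot": [0, 0, 0.0155]}, {"xyz": [0.0125, -0.0337, 0], "rot": [0, 0, 0.0155]}, {"xyz": [0.0125, -0.0337, 0], "rot": [0, 0, 0.0155]}, {"xyz": [0.0125, -0.0337, 0], "rot": [0, 0, 0.0155]}, {"xyz": [0.0125, -0.0337, 0], "rot": [0, 0, 0.0155]}]'

```text
t: 0.93
tcp_pos: [0.3397, 0.2483, 0.1961]
tool_rot: [0.097, 0.995, -0.0, -0.0]
force: [1.2, 0.9, -0.2]
finger_gap: 1.001
```

Call:
jog_arm --commands '[{"xyz": [0.0125, -0.0337, 0], "rot": [0, 0, 0.0155]}, {"xyz": [0.0125, -0.0337, 0], "rot": [0, 0, 0.0155]}, {"xyz": [0.0125, -0.0337, 0], "rot": [0, 0, 0.0155]}, {"xyz": [0.0125, -0.0337, 0], "rot": [0, 0, 0.0155]}, {"xyz": [0.0125, -0.0337, 0], "rot": [0, 0, 0.0155]}]'

```text
t: 1.35
tcp_pos: [0.4022, 0.0797, 0.1961]
tool_rot: [0.059, 0.998, 0.0, -0.0]
force: [0.4, -0.4, 0.5]
finger_gap: 1.0
```

Call:
jog_arm --commands '[{"xyz": [0.0125, -0.0337, 0], "rot": [0, 0, 0.0155]}, {"xyz": [0.0125, -0.0337, 0], "rot": [0, 0, 0.0155]}, {"xyz": [0.0125, -0.0337, 0], "rot": [0, 0, 0.0155]}, {"xyz": [0.0125, -0.0337, 0], "rot": [0, 0, 0.0155]}, {"xyz": [0.0125, -0.0337, 0], "rot": [0, 0, 0.0155]}]'

```text
t: 1.77
tcp_pos: [0.4647, -0.0888, 0.196]
tool_rot: [0.02, 1.0, 0.0, -0.0]
force: [1.3, 0.7, -0.2]
finger_gap: 1.0
```

Call:
jog_arm --commands '[{"xyz": [0.0125, -0.0337, 0], "rot": [0, 0, 0.0155]}, {"xyz": [0.0125, -0.0337, 0], "rot": [0, 0, 0.0155]}, {"xyz": [0.0125, -0.0337, 0], "rot": [0, 0, 0.0155]}, {"xyz": [0.0125, -0.0337, 0], "rot": [0, 0, 0.0155]}, {"xyz": [0.0125, -0.0337, 0], "rot": [0, 0, 0.0155]}]'

```text
t: 2.18
tcp_pos: [0.5272, -0.2571, 0.1957]
tool_rot: [-0.019, 1.0, 0.0, -0.0]
force: [0.3, 0.5, 0.1]
finger_gap: 1.001
```

```bash
python3 - <<'E'
from h import *
s=manip.sense(); c=cam("wrist"); im=manip.snapshot("wrist"); cv2.imwrite("pics/w1.png",im)
q=s["tool_rot"]; print(s["t"],s["tcp_pos"],np.degrees(np.arctan2(2*q[0]*q[1],q[0]**2-q[1]**2)),s["q"],-c[1].T@c[2])
hsv=cv2.cvtColor(im,cv2.COLOR_BGR2HSV)
m=cv2.inRange(hsv,(100,120,30),(130,255,255))
for k in cv2.findContours(m,cv2.RETR_EXTERNAL,cv2.CHAIN_APPROX_NONE)[0]:
    if cv2.contourArea(k)<500: continue
    for z in(.038,):
        w=np.array([ray(c,p,z)[:2] for p in k[:,0,:]]).astype(np.float32)*1000; print(cv2.boundingRect(k),cv2.minAreaRect(w))
E
```

```text
2.1833 [ 0.52718762 -0.25713674  0.19573087] -177.87772782767132 [-6.44241047e-01  4.76559575e-01  1.53123470e+00  9.76760488e-05
  1.13494656e+00 -2.25211930e+00] [ 0.44837645 -0.26099589  0.37353154]
(274, 245, 62, 50) ((672.6072387695312, -182.5367889404297), (44.26167297363281, 89.45836639404297), 31.990413665771484)
(235, 114, 43, 104) ((528.6184692382812, -257.5467529296875), (131.12908935546875, 51.20868682861328), 2.1075708866119385)
(41, 80, 130, 166) ((535.7476806640625, -436.1159362792969), (200.91729736328125, 95.68407440185547), 16.4483699798584)
```

View pics/w1.png

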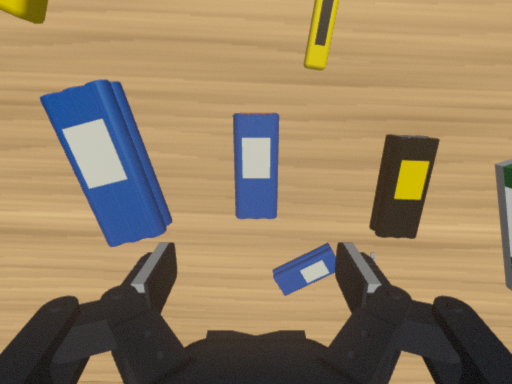

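The wrist view shows the middle pack at pixel (256,165), which puts it at (0.5286, -0.2575) with yaw 2.1°. The jaws are already lined up, so I'm descending.

Call:
jog_arm --commands '[{"xyz": [0.001, 0, -0.03]}, {"xyz": [0, 0, -0.03]}, {"xyz": [0, 0, -0.03]}, {"xyz": [0, 0, -0.03]}, {"xyz": [0, 0, -0.025]}]'

```text
invalid input
```

Call:
jog_arm --commands '[{"xyz": [0, 0, -0.015]}, {"xyz": [0, 0, -0.012]}, {"xyz": [0, 0, -0.01]}, {"xyz": [0, 0, -0.007]}, {"xyz": [0, 0, 0]}]'

```text
invalid input
```

Call:
jog_arm --commands '[{"xyz": [0, 0, 0]}, {"xyz": [0, 0, 0]}, {"xyz": [0, 0, 0]}, {"xyz": [0, 0, 0]}, {"xyz": [0, 0, 0]}]' --fingers 0 --grip_force 50

```text
invalid input
```

Call:
jog_arm --commands '[{"xyz": [0, 0, 0]}, {"xyz": [0, 0, 0]}, {"xyz": [0, 0, 0]}, {"xyz": [0, 0, 0]}, {"xyz": [0, 0, 0]}]'

```text
invalid input
```

Each row needs a "rot" entry, so I'm resending with it.

Call:
jog_arm --commands '[{"xyz": [0.001, 0, -0.03], "rot": [0, 0, 0]}, {"xyz": [0, 0, -0.03], "rot": [0, 0, 0]}, {"xyz": [0, 0, -0.03], "rot": [0, 0, 0]}, {"xyz": [0, 0, -0.03], "rot": [0, 0, 0]}, {"xyz": [0, 0, -0.025], "rot": [0, 0, 0]}]'

```text
t: 2.65
tcp_pos: [0.5272, -0.2548, 0.0489]
tool_rot: [-0.018, 1.0, 0.001, -0.001]
force: [-0.1, -0.5, -0.1]
finger_gap: 0.999
```

Call:
jog_arm --commands '[{"xyz": [0, 0, -0.015], "rot": [0, 0, 0]}, {"xyz": [0, 0, -0.012], "rot": [0, 0, 0]}, {"xyz": [0, 0, -0.01], "rot": [0, 0, 0]}, {"xyz": [0, 0, -0.007], "rot": [0, 0, 0]}, {"xyz": [0, 0, 0], "rot": [0, 0, 0]}]'

```text
t: 3.07
tcp_pos: [0.5278, -0.2552, 0.0062]
tool_rot: [-0.018, 1.0, 0.0, -0.001]
force: [0.4, 0.7, -0.0]
finger_gap: 1.001
```

Call:
jog_arm --commands '[{"xyz": [0, 0, 0], "rot": [0, 0, 0]}, {"xyz": [0, 0, 0], "rot": [0, 0, 0]}, {"xyz": [0, 0, 0], "rot": [0, 0, 0]}, {"xyz": [0, 0, 0], "rot": [0, 0, 0]}, {"xyz": [0, 0, 0], "rot": [0, 0, 0]}]' --fingers 0 --grip_force 50

```text
t: 3.48
tcp_pos: [0.5286, -0.2559, 0.0079]
tool_rot: [-0.018, 1.0, -0.0, 0.001]
force: [-0.7, 0.2, 0.5]
finger_gap: 0.298
```

Call:
jog_arm --commands '[{"xyz": [0, 0, 0], "rot": [0, 0, 0]}, {"xyz": [0, 0, 0], "rot": [0, 0, 0]}, {"xyz": [0, 0, 0], "rot": [0, 0, 0]}, {"xyz": [0, 0, 0], "rot": [0, 0, 0]}, {"xyz": [0, 0, 0], "rot": [0, 0, 0]}]'

```text
t: 3.9
tcp_pos: [0.5282, -0.2556, 0.0072]
tool_rot: [-0.018, 1.0, 0.0, -0.0]
force: [0.3, 0.2, 0.2]
finger_gap: -0.002
```

The gap went to 0, so the fingers closed on nothing. I'll look before doing anything else.

```bash
python3 - <<'E'
from h import *
s=manip.sense(); c=cam("wrist"); im=manip.snapshot("wrist"); im2=manip.snapshot("scene")
cv2.imwrite("pics/w2.png",np.vstack([cv2.resize(im,(400,300)),cv2.resize(im2[170:300,90:300],(400,248),interpolation=cv2.INTER_CUBIC)]))
cc=cam("scene"); print(proj(cc,s["tcp_pos"]),s["tcp_pos"],s["finger_gap"],s["q"])
E
```

```text
[193.53031543 224.66596484] [ 0.52821466 -0.25558206  0.00717989] -0.001806706722424935 [-6.40952025e-01  7.45238298e-01  1.66286035e+00 -2.37884221e-05
  7.33547377e-01 -2.24840244e+00]
```

View pics/w2.png

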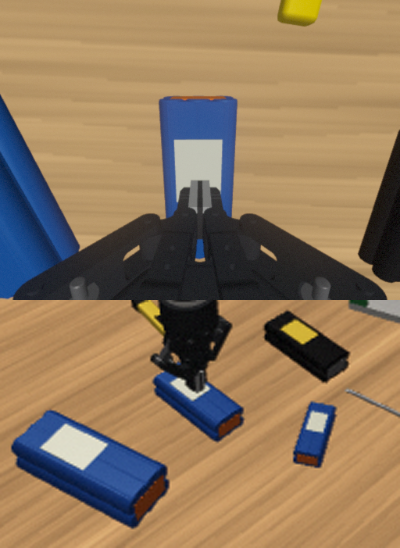

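The fingers closed just above the pack, at wrist-view (200,183), and the pack looks undisturbed. The tips are really higher than the reported 7 mm. I'll check this by triangulating the shut tips.

```bash
python3 - <<'E'
from h import *
s=manip.sense(); c=cam("wrist"); p=np.array(s["tcp_pos"])
print("f",c[0][0,0],"campos-tcp",-c[1].T@c[2]-p,"tcp proj wrist",proj(c,p),"scaled",proj(c,p)*400/512)
for dz in(.01,.02,.03,.04): print(dz,proj(c,p+[0,0,dz])*400/512, (proj(cam("scene"),p+[0,0,dz])-[90,170])*400/210+[0,300])
im=manip.snapshot("wrist"); hsv=cv2.cvtColor(im,cv2.COLOR_BGR2HSV)
m=cv2.inRange(hsv,(100,120,30),(130,255,255)); m[:, :180]=0; m[:,330:]=0
for r in range(125,235,20):
    x=np.flatnonzero(m[r]); print(r,x.min(),x.max(),[round(1000*(ray(c,(x.max()+1,r),z)-ray(c,(x.min(),r),z))[1],1) for z in(0.0,.019,.038)])
im=manip.snapshot("scene"); a=im[195:255,155:235]; w=im[0:1]
b=manip.snapshot("wrist")[130:300,170:342]
cv2.imwrite("pics/w3.png",np.hstack([cv2.resize(a,(400,300),interpolation=cv2.INTER_CUBIC),cv2.resize(b,(304,300),interpolation=cv2.INTER_CUBIC)]))
E
```

```text
f 275.9285170636802 campos-tcp [-0.07895399 -0.00370887  0.1777423 ] tcp proj wrist [257.02044225 219.108536  ] scaled [200.79722051 171.17854375]
0.01 [200.84424602 175.96441026] [196.7315124  399.30440199]
0.02 [200.89639574 181.27177623] [196.24163553 394.43263039]
0.03 [200.95455547 187.19079237] [195.7459667  389.50325821]
0.04 [201.0198277 193.8336589] [195.24440255 384.51525785]
125 211 296 [np.float64(56.2), np.float64(50.4), np.float64(44.7)]
145 207 301 [np.float64(63.5), np.float64(57.0), np.float64(50.4)]
165 208 300 [np.float64(63.6), np.float64(57.1), np.float64(50.5)]
185 208 299 [np.float64(64.4), np.float64(57.8), np.float64(51.2)]
205 210 298 [np.float64(63.8), np.float64(57.2), np.float64(50.7)]
225 210 297 [np.float64(64.6), np.float64(58.0), np.float64(51.3)]
```

View pics/w3.png

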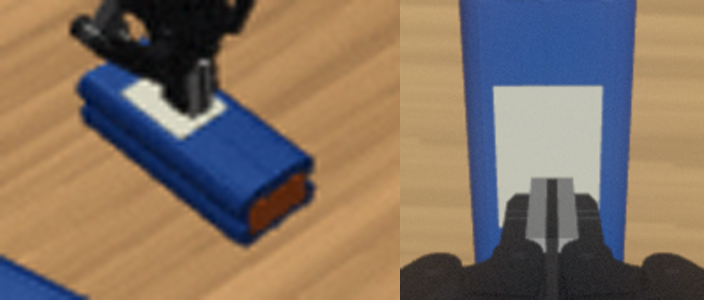

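Both views put the shut tips about 30–40 mm above the reported TCP: scene row 218 and wrist row 231. The fingers therefore closed in the air over the pack, with no force. I'll open, then go down about 35 mm more, watching force and image.

Call:
jog_arm --commands '[{"xyz": [0, -0.001, 0], "rot": [0, 0, 0]}, {"xyz": [0, 0, 0], "rot": [0, 0, 0]}, {"xyz": [0, 0, 0], "rot": [0, 0, 0]}, {"xyz": [0, 0, 0], "rot": [0, 0, 0]}, {"xyz": [0, 0, 0], "rot": [0, 0, 0]}]' --fingers 1

```text
t: 4.57
tcp_pos: [0.5282, -0.2566, 0.0072]
tool_rot: [-0.018, 1.0, 0.0, 0.0]
force: [-0.4, 0.4, -0.3]
finger_gap: 0.709
```

Call:
jog_arm --commands '[{"xyz": [0, 0, 0], "rot": [0, 0, 0]}, {"xyz": [0, 0, 0], "rot": [0, 0, 0]}, {"xyz": [0, 0, -0.005], "rot": [0, 0, 0]}, {"xyz": [0, 0, -0.005], "rot": [0, 0, 0]}, {"xyz": [0, 0, 0], "rot": [0, 0, 0]}]'

```text
t: 4.98
tcp_pos: [0.5275, -0.256, -0.004]
tool_rot: [-0.018, 1.0, 0.001, -0.001]
force: [-0.6, 0.0, 0.2]
finger_gap: 1.001
```

Call:
jog_arm --commands '[{"xyz": [0, 0, -0.005], "rot": [0, 0, 0]}, {"xyz": [0, 0, -0.005], "rot": [0, 0, 0]}, {"xyz": [0, 0, 0], "rot": [0, 0, 0]}]'

```text
t: 5.23
tcp_pos: [0.5275, -0.2561, -0.014]
tool_rot: [-0.018, 1.0, 0.001, -0.001]
force: [0.8, 0.6, 0.5]
finger_gap: 1.004
```

```bash
python3 - <<'E'
from h import *
s=manip.sense(); print(s["t"],s["tcp_pos"],s["force"],s["finger_gap"])
im=manip.snapshot("scene"); a=im[185:255,145:245]
b=manip.snapshot("wrist")
cv2.imwrite("pics/w4.png",np.hstack([cv2.resize(a,(400,280),interpolation=cv2.INTER_CUBIC),cv2.resize(b,(373,280))]))
E
```

```text
5.2333 [ 0.52754909 -0.25609799 -0.01398068] [0.76711995 0.6015335  0.49888221] 1.0042977457600175
```

View pics/w4.png

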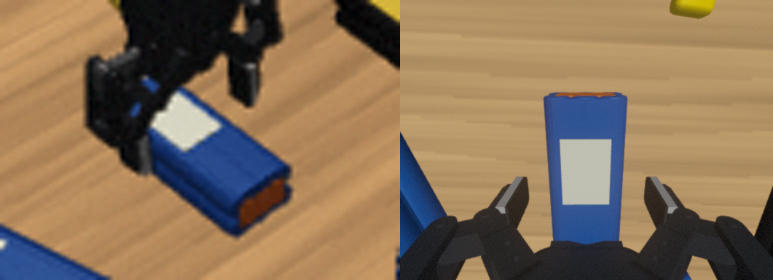

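```bash
python3 - <<'E'
from h import *
c=cam("scene")
for p in [(.5286,-.2575,.034),(.5286,-.2575,.028),(.5286,-.3,.034),(.5286,-.215,.034),(.5286,-.3,.02),(.5286,-.215,.02),(.5175,-.3,.034),(.5175,-.215,.034),(.54,-.3,.034),(.54,-.215,.034)]: print(p,np.round((proj(c,p)-[145,185])*4))
E
```

```text
(0.5286, -0.2575, 0.034) [189. 133.]
(0.5286, -0.2575, 0.028) [190. 139.]
(0.5286, -0.3, 0.034) [139. 164.]
(0.5286, -0.215, 0.034) [238. 103.]
(0.5286, -0.3, 0.02) [141. 179.]
(0.5286, -0.215, 0.02) [239. 117.]
(0.5175, -0.3, 0.034) [129. 155.]
(0.5175, -0.215, 0.034) [228.  95.]
(0.54, -0.3, 0.034) [150. 173.]
(0.54, -0.215, 0.034) [249. 111.]
```

The open tips appear at (140,172) and (247,104) in the scene crop. That matches tips straddling the pack centre at a true height of about 34 mm. I'll descend 17 mm more and close.

Call:
jog_arm --commands '[{"xyz": [0, -0.001, -0.006], "rot": [0, 0, 0]}, {"xyz": [0, 0, -0.006], "rot": [0, 0, 0]}, {"xyz": [0, 0, -0.005], "rot": [0, 0, 0]}, {"xyz": [0, 0, 0], "rot": [0, 0, 0]}]'

```text
t: 5.67
tcp_pos: [0.5274, -0.257, -0.0311]
tool_rot: [-0.018, 1.0, 0.001, -0.001]
force: [-0.1, -0.8, -0.4]
finger_gap: 1.003
```

Call:
jog_arm --commands '[{"xyz": [0, 0, 0], "rot": [0, 0, 0]}, {"xyz": [0, 0, 0], "rot": [0, 0, 0]}, {"xyz": [0, 0, 0], "rot": [0, 0, 0]}, {"xyz": [0, 0, 0], "rot": [0, 0, 0]}, {"xyz": [0, 0, 0], "rot": [0, 0, 0]}]' --fingers 0 --grip_force 50

```text
t: 6.08
tcp_pos: [0.5284, -0.2575, -0.0295]
tool_rot: [-0.018, 1.0, -0.0, 0.0]
force: [1.0, 1.2, 1.8]
finger_gap: 0.644
```

Call:
jog_arm --commands '[{"xyz": [0, 0, 0], "rot": [0, 0, 0]}, {"xyz": [0, 0, 0], "rot": [0, 0, 0]}]'

```text
t: 6.25
tcp_pos: [0.5284, -0.2576, -0.0295]
tool_rot: [-0.018, 1.0, -0.0, 0.0]
force: [-0.3, 1.1, 2.8]
finger_gap: 0.645
```

The pack is gripped at a gap of 0.645, about 55 mm. I'm lifting it.

Call:
jog_arm --commands '[{"xyz": [0, 0, 0.01], "rot": [0, 0, 0]}, {"xyz": [0, 0, 0.02], "rot": [0, 0, 0]}, {"xyz": [0, 0, 0.03], "rot": [0, 0, 0]}, {"xyz": [0, 0, 0.03], "rot": [0, 0, 0]}, {"xyz": [0, 0, 0.01], "rot": [0, 0, 0]}]'

```text
t: 6.67
tcp_pos: [0.5299, -0.2589, 0.0738]
tool_rot: [-0.018, 1.0, -0.002, 0.002]
force: [0.9, -0.5, -4.5]
finger_gap: 0.648
```

Call:
jog_arm --commands '[{"xyz": [0.0, 0.015, 0], "rot": [0, 0, 0.017]}, {"xyz": [0.002, 0.025, 0], "rot": [0, 0, 0.017]}, {"xyz": [0.003, 0.025, 0], "rot": [0, 0, 0.017]}, {"xyz": [0.003, 0.025, 0], "rot": [0, 0, 0.017]}, {"xyz": [0.003, 0.025, 0], "rot": [0, 0, 0.017]}]'

```text
t: 7.08
tcp_pos: [0.5373, -0.1402, 0.0685]
tool_rot: [-0.061, 0.998, 0.001, -0.002]
force: [-0.3, 0.6, -5.5]
finger_gap: 0.645
```

Call:
jog_arm --commands '[{"xyz": [0.0036, 0.0242, 0], "rot": [0, 0, 0.022]}, {"xyz": [0.0036, 0.0242, 0], "rot": [0, 0, 0.022]}, {"xyz": [0.0036, 0.0242, 0], "rot": [0, 0, 0.022]}, {"xyz": [0.0036, 0.0242, 0], "rot": [0, 0, 0.022]}, {"xyz": [0.0036, 0.0242, 0], "rot": [0, 0, 0.022]}]'

```text
t: 7.5
tcp_pos: [0.5551, -0.0193, 0.0684]
tool_rot: [-0.116, 0.993, 0.001, -0.002]
force: [0.6, 0.2, -5.0]
finger_gap: 0.65
```

Call:
jog_arm --commands '[{"xyz": [0.0036, 0.0242, 0], "rot": [0, 0, 0.022]}, {"xyz": [0.0036, 0.0242, 0], "rot": [0, 0, 0.022]}, {"xyz": [0.0036, 0.0242, 0], "rot": [0, 0, 0.022]}, {"xyz": [0.0036, 0.0242, 0], "rot": [0, 0, 0.022]}, {"xyz": [0.0036, 0.0242, 0], "rot": [0, 0, 0.022]}]'

```text
t: 7.92
tcp_pos: [0.5729, 0.1012, 0.0682]
tool_rot: [-0.171, 0.985, 0.0, -0.002]
force: [0.2, -0.1, -4.5]
finger_gap: 0.645
```

Call:
jog_arm --commands '[{"xyz": [0.0036, 0.0242, 0], "rot": [0, 0, 0.022]}, {"xyz": [0.0036, 0.0242, 0], "rot": [0, 0, 0.022]}, {"xyz": [0, 0, 0], "rot": [0, 0, 0]}]'

```text
t: 8.17
tcp_pos: [0.5808, 0.1528, 0.0683]
tool_rot: [-0.194, 0.981, 0.001, -0.001]
force: [0.6, 0.5, -4.3]
finger_gap: 0.647
```

```bash
python3 - <<'E'
from h import *
s=manip.sense(); q=s["tool_rot"]; print(s["t"],s["tcp_pos"],180+np.degrees(np.arctan2(2*q[0]*q[1],q[0]**2-q[1]**2)),s["force"],s["finger_gap"])
c=cam("wrist"); b=manip.snapshot("wrist"); a=manip.snapshot("scene"); cv2.imwrite("pics/b.png",b)
cv2.imwrite("pics/w5.png",np.hstack([cv2.resize(a[110:230,240:380],(350,300),interpolation=cv2.INTER_CUBIC),cv2.resize(b,(400,300))]))
hsv=cv2.cvtColor(b,cv2.COLOR_BGR2HSV)
m=cv2.inRange(hsv,(100,120,30),(130,255,255)); k=max(cv2.findContours(m,cv2.RETR_EXTERNAL,cv2.CHAIN_APPROX_NONE)[0],key=cv2.contourArea)
print(cv2.boundingRect(k),cv2.minAreaRect(np.array([ray(c,p,.098+.03)[:2] for p in k[:,0,:]]).astype(np.float32)*1000))
m=cv2.inRange(hsv,(50,110,30),(85,255,255)); p=np.argwhere(m)[:,::-1].astype(float)
w=np.array([ray(c,x,.028)[:2] for x in p]).astype(np.float32)*1000
w=w[np.hypot(w[:,0]-582,w[:,1]-148)<130]; print(len(w),cv2.boxPoints(cv2.minAreaRect(w)))
E
```

```text
8.1667 [0.58077347 0.1527882  0.06830018] 22.37026905080424 [ 0.55181652  0.54104067 -4.33298802] 0.6469664707286026
(192, 129, 128, 207) ((569.2512817382812, 146.64852905273438), (109.61865234375, 54.990413665771484), 22.756160736083984)
1834 [[483.5352  159.94585]
 [518.9107   71.75907]
 [545.5891   82.46091]
 [510.21356 170.64767]]
```

View pics/w5.png

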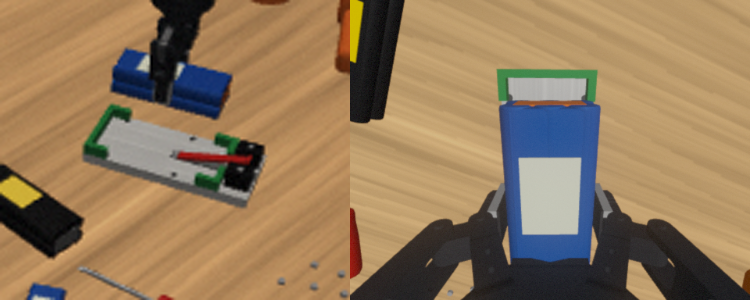

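The scene view shows the pack held level above the cradle. In the wrist view the green end bar is at (547,72) and the pack's end at (550,105), both symmetric. The cradle centre is about (0.582, 0.1485) and the pack centre about (0.581, 0.1515), so a 3 mm correction is needed while lowering.

Call:
jog_arm --commands '[{"xyz": [0.001, -0.0035, -0.01], "rot": [0, 0, -0.006]}, {"xyz": [0, 0, -0.015], "rot": [0, 0, 0]}, {"xyz": [0, 0, -0.015], "rot": [0, 0, 0]}, {"xyz": [0, 0, -0.01], "rot": [0, 0, 0]}, {"xyz": [0, 0, 0], "rot": [0, 0, 0]}]'

```text
t: 8.68
tcp_pos: [0.5806, 0.1429, 0.0169]
tool_rot: [-0.188, 0.982, 0.0, -0.003]
force: [-0.7, -0.1, -5.2]
finger_gap: 0.651
```

```bash
python3 - <<'E'
from h import *
s=manip.sense(); print(s["t"],s["tcp_pos"],s["force"],s["finger_gap"])
b=manip.snapshot("wrist"); a=manip.snapshot("scene")
cv2.imwrite("pics/w6.png",np.hstack([cv2.resize(a[110:230,240:380],(350,300),interpolation=cv2.INTER_CUBIC),cv2.resize(b,(400,300))]))
E
```

```text
8.6833 [0.5806122  0.1428833  0.01692537] [-0.72023307 -0.08284333 -5.1726303 ] 0.6510120613936681
```

View pics/w6.png

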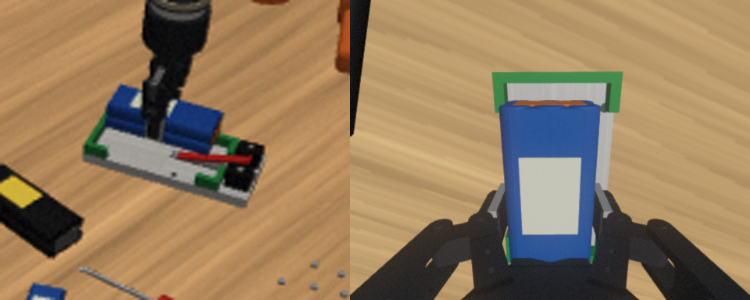

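The wrist view shows the pack left of the guide centreline, at 550 against 557. The readout agrees: the arm settled at y 0.143, about 5.5 mm short. I'll correct that and check it before lowering.

Call:
jog_arm --commands '[{"xyz": [0.0015, 0.0055, 0], "rot": [0, 0, 0]}, {"xyz": [0, 0, -0.006], "rot": [0, 0, 0]}, {"xyz": [0, 0, 0], "rot": [0, 0, 0]}, {"xyz": [0, 0, 0], "rot": [0, 0, 0]}, {"xyz": [0, 0, 0], "rot": [0, 0, 0]}]'

```text
t: 9.2
tcp_pos: [0.585, 0.15, 0.0144]
tool_rot: [-0.189, 0.982, -0.0, 0.0]
force: [0.7, 0.2, -4.9]
finger_gap: 0.647
```

```bash
python3 - <<'E'
from h import *
s=manip.sense(); q=s["tool_rot"]; c=cam("wrist"); b=manip.snapshot("wrist")
print(s["t"],s["tcp_pos"],180+np.degrees(np.arctan2(2*q[0]*q[1],q[0]**2-q[1]**2)),s["force"])
hsv=cv2.cvtColor(b,cv2.COLOR_BGR2HSV); top=s["tcp_pos"][2]+.0295+.03
def f(m,z,e):
    p=np.argwhere(m)[:,::-1].astype(float); w=np.array([ray(c,x,z)[:2] for x in p])*1000-[582,148.5]
    a=np.radians(21.9); w=w@np.array([[np.cos(a),-np.sin(a)],[np.sin(a),np.cos(a)]]); w=w[(abs(w[:,0])<140)&(abs(w[:,1])<60)]
    g=w[w[:,0]<w[:,0].min()+e]; print(np.round([w[:,0].min(),w[:,1].min(),w[:,1].max(),g[:,1].min(),g[:,1].max()],1))
f(cv2.inRange(hsv,(50,110,30),(85,255,255)),.028,15)
f(cv2.inRange(hsv,(100,120,30),(130,255,255)),top,30)
E
```

```text
9.2 [0.58501431 0.14995677 0.01444457] 21.772405990787973 [ 0.72621844  0.15282356 -4.86274754]
[-87.3 -47.7  47.6 -47.7  47.6]
[-64.8 -28.4  26.9 -27.9  26.5]
```

In the cradle frame the pack is now centred to within 1 mm laterally and about +2.5 mm lengthwise, well within the 12 mm of clearance each way. I'm lowering it gently.

Call:
jog_arm --commands '[{"xyz": [0, 0, -0.006], "rot": [0, 0, 0]}, {"xyz": [0, 0, -0.006], "rot": [0, 0, 0]}, {"xyz": [0, 0, -0.005], "rot": [0, 0, 0]}, {"xyz": [0, 0, -0.004], "rot": [0, 0, 0]}, {"xyz": [0, 0, 0], "rot": [0, 0, 0]}]'

```text
t: 9.67
tcp_pos: [0.5841, 0.1497, -0.0081]
tool_rot: [-0.189, 0.982, 0.0, -0.001]
force: [-0.5, -0.4, -4.5]
finger_gap: 0.644
```

Call:
jog_arm --commands '[{"xyz": [0, 0, -0.002], "rot": [0, 0, 0]}, {"xyz": [0, 0, -0.002], "rot": [0, 0, 0]}, {"xyz": [0, 0, 0], "rot": [0, 0, 0]}, {"xyz": [0, 0, 0], "rot": [0, 0, 0]}]'

```text
t: 10.0
tcp_pos: [0.5849, 0.1498, -0.0108]
tool_rot: [-0.189, 0.982, -0.0, -0.0]
force: [0.1, -0.7, -4.4]
finger_gap: 0.647
```

Call:
jog_arm --commands '[{"xyz": [0, 0, -0.002], "rot": [0, 0, 0]}, {"xyz": [0, 0, 0], "rot": [0, 0, 0]}, {"xyz": [0, 0, 0], "rot": [0, 0, 0]}]'

```text
t: 10.25
tcp_pos: [0.5851, 0.1498, -0.0127]
tool_rot: [-0.189, 0.982, -0.0, 0.0]
force: [-0.5, -0.6, -4.2]
finger_gap: 0.648
```

Call:
jog_arm --commands '[{"xyz": [0, 0, -0.0015], "rot": [0, 0, 0]}, {"xyz": [0, 0, 0], "rot": [0, 0, 0]}, {"xyz": [0, 0, 0], "rot": [0, 0, 0]}]'

```text
t: 10.5
tcp_pos: [0.585, 0.1498, -0.0143]
tool_rot: [-0.189, 0.982, -0.0, 0.0]
force: [0.1, 0.8, -4.1]
finger_gap: 0.645
```

Call:
jog_arm --commands '[{"xyz": [0, 0, -0.001], "rot": [0, 0, 0]}, {"xyz": [0, 0, 0], "rot": [0, 0, 0]}, {"xyz": [0, 0, 0], "rot": [0, 0, 0]}]'

```text
t: 10.75
tcp_pos: [0.585, 0.1498, -0.0153]
tool_rot: [-0.189, 0.982, -0.0, 0.0]
force: [-0.1, -0.3, -4.4]
finger_gap: 0.645
```

Call:
jog_arm --commands '[{"xyz": [0, 0, -0.001], "rot": [0, 0, 0]}, {"xyz": [0, 0, 0], "rot": [0, 0, 0]}, {"xyz": [0, 0, 0], "rot": [0, 0, 0]}]'

```text
t: 11.0
tcp_pos: [0.5851, 0.1498, -0.0154]
tool_rot: [-0.189, 0.982, -0.0, 0.0]
force: [-1.6, -0.1, 2.8]
finger_gap: 0.642
```

```bash
python3 - <<'E'
from h import *
s=manip.sense(); print(s["t"],s["tcp_pos"],s["force"],s["finger_gap"])
b=manip.snapshot("wrist"); a=manip.snapshot("scene")
cv2.imwrite("pics/w7.png",np.hstack([cv2.resize(a[130:210,260:360],(500,400),interpolation=cv2.INTER_CUBIC),cv2.resize(b[80:,150:420],(300,400))[:, :300]]))
E
```

```text
11.0 [ 0.58510943  0.14984381 -0.01542508] [-1.55317645 -0.09413768  2.81177847] 0.642012717654853
```

View pics/w7.png

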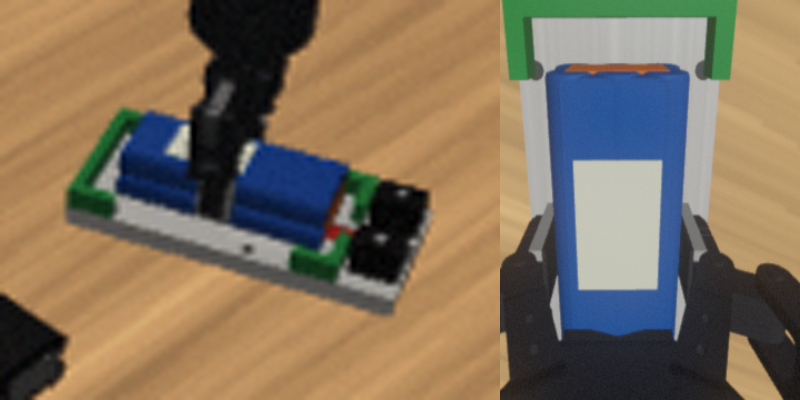

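Contact came at the expected height: force went from -4.4 N to +2.8 N at TCP z -0.0154. The pack lies flat between the guides, and the lever, red at (340,232), is pushed down at its end. I'm releasing and retreating straight up.

Call:
jog_arm --commands '[{"xyz": [0, 0, 0], "rot": [0, 0, 0]}, {"xyz": [0, 0, 0], "rot": [0, 0, 0]}, {"xyz": [0, 0, 0], "rot": [0, 0, 0]}, {"xyz": [0, 0, 0], "rot": [0, 0, 0]}, {"xyz": [0, 0, 0], "rot": [0, 0, 0]}]' --fingers 1

```text
t: 11.52
tcp_pos: [0.585, 0.1499, -0.0165]
tool_rot: [-0.189, 0.982, -0.0, 0.0]
force: [-0.2, 0.2, 0.0]
finger_gap: 1.005
```

Call:
jog_arm --commands '[{"xyz": [0, 0, 0], "rot": [0, 0, 0]}, {"xyz": [0, 0, 0.005], "rot": [0, 0, 0]}, {"xyz": [0, 0, 0.01], "rot": [0, 0, 0]}, {"xyz": [0, 0, 0.02], "rot": [0, 0, 0]}, {"xyz": [0, 0, 0.03], "rot": [0, 0, 0]}]'

```text
t: 11.93
tcp_pos: [0.583, 0.1496, 0.0479]
tool_rot: [-0.189, 0.982, 0.0, -0.002]
force: [0.9, 0.1, 0.4]
finger_gap: 1.002
```

Call:
jog_arm --commands '[{"xyz": [0, 0, 0.03], "rot": [0, 0, 0]}, {"xyz": [0, 0, 0.03], "rot": [0, 0, 0]}, {"xyz": [0, 0, 0.03], "rot": [0, 0, 0]}, {"xyz": [-0.03, 0, 0.02], "rot": [0, 0, 0]}, {"xyz": [-0.03, 0, 0], "rot": [0, 0, 0]}]'

```text
t: 12.35
tcp_pos: [0.5296, 0.15, 0.1645]
tool_rot: [-0.188, 0.982, -0.001, 0.007]
force: [-0.1, 0.2, 0.1]
finger_gap: 1.0
```

Call:
jog_arm --commands '[{"xyz": [-0.03, 0, 0], "rot": [0, 0, 0]}, {"xyz": [-0.03, 0, 0], "rot": [0, 0, 0]}, {"xyz": [0, 0, 0], "rot": [0, 0, 0]}, {"xyz": [0, 0, 0], "rot": [0, 0, 0]}, {"xyz": [0, 0, 0], "rot": [0, 0, 0]}]'

```text
t: 12.77
tcp_pos: [0.4664, 0.1499, 0.1598]
tool_rot: [-0.189, 0.982, -0.0, 0.002]
force: [0.6, -0.2, -0.1]
finger_gap: 0.996
```

```bash
python3 - <<'E'
from h import *
s=manip.sense(); print(s["t"],s["tcp_pos"],s["force"],s["finger_gap"],np.abs(s["qd"]).max())
b=manip.snapshot("top"); a=manip.snapshot("scene"); c=cam("top")
cv2.imwrite("pics/w8.png",np.hstack([cv2.resize(a[130:210,260:360],(500,400),interpolation=cv2.INTER_CUBIC),cv2.resize(b[140:240,120:195],(300,400),interpolation=cv2.INTER_CUBIC)]))
old=cv2.imread("pics/top0.png"); r=np.s_[175:240,232:268]
print("black diff",np.abs(b[r].astype(int)-old[r]).mean())
E
```

```text
12.7667 [0.46636202 0.14993527 0.15981   ] [ 0.60470732 -0.20851364 -0.10521893] 0.9963786030712654 0.03091338821105016
black diff 5.995726495726496
```

View pics/w8.png

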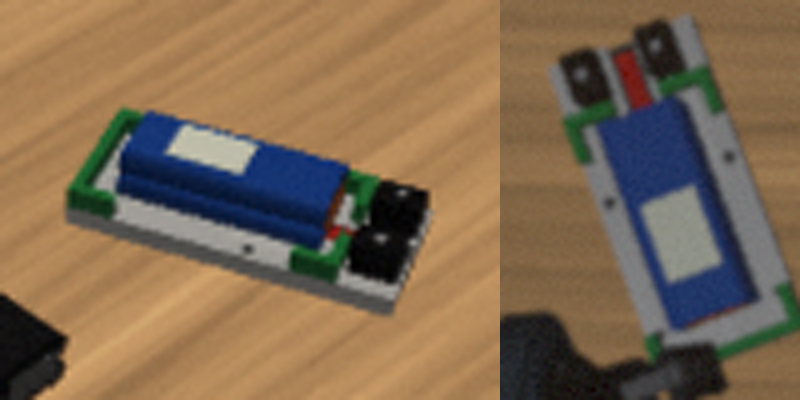

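The pack is flat and straight between the guides. The red lever tip, at (632,80) in the top crop, is flush between the cheeks and held down by the pack's end. I'll check the black pack once more and then hand in.

```bash
python3 - <<'E'
from h import *
b=manip.snapshot("top"); old=cv2.imread("pics/top0.png")
def y(i):
    m=cv2.inRange(cv2.cvtColor(i,cv2.COLOR_BGR2HSV),(22,180,80),(34,255,255))[175:240,230:270]; return np.argwhere(m).mean(0),m.sum()//255
print(y(old),y(b),"wood noise",np.abs(b[300:340,150:250].astype(int)-old[300:340,150:250]).mean())
print(manip.sign_off())
E
```

```text
(array([39.62820513, 19.28846154]), np.uint64(312)) (array([39.72380952, 19.28888889]), np.uint64(315)) wood noise 6.643166666666667
the job is handed in; nothing more can be done
None
```

The middle-sized blue pack is in the test cradle, lying flat between the green guides with its end holding the red lever down. I let go, moved the arm clear, and handed the job in at about 13 s.

- **First grasp missed:** the fingers closed on nothing, just above the pack. The camera views showed the real fingertips about 35 mm higher than the reported TCP. I opened and went lower by camera and force, and the second grasp held at a 55 mm gap.
- **Placing:** I lowered the pack in small steps. Force changed from -4.4 N to +2.8 N at the expected floor height, so it was set down, not dropped.
- **Last checks:** in the final pictures the pack is straight, the lever is down at the pack's end, and the gripper is clear with about zero force. The black pack's label moved less than 0.1 pixel, so it was not disturbed. The lever was judged only from the pictures, as its angle is not reported. The only check that disagreed was the reported TCP height.

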